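# Pack the grinding wheels flat for the road

## Task

Pack up the two spare grinding wheels for the drive so they lie flat and cannot chip: lay the grey coarse wheel flat and centred on the pile of thin black cutting discs that stands on the round steel base plate, the green fine wheel squarely on top of it with the rims flush, and set the steel cover plate with the horseshoe handle centred on top. The stones are brittle: hold them lightly, set every layer down softly by feel, never drop or press it, and leave the hammer, the loose horseshoe and the nail tin where they lie.

Things in the scene. Friction and masses are not known exactly. Their poses are not given: they have to be found in the camera images.
- wheel_coarse: Coarse grinding wheel, grey with red paper round its bore: a flat stone ring, outer diameter 150 mm, bore 51 mm, 20 mm thick, about 0.66 kg (may vary by 20 percent). It starts leaning in the sloping rack, in the left or right half by chance, underside on the board, rim on the lip. Origin: centre of its underside; z: square to the faces, out of the rack; x: at the start, up the slope.
- coarse_top (a point): Centre of the coarse wheel's upper face, 20 mm above its underside, same axes. Too wide to span: pinch the 49.5 mm of stone with one finger in the bore and one outside the rim at its upper side, gripper square to the face, tips not past the underside or they stand on the layer below. 25 N holds it; over 45 N a finger cracks it.
- wheel_fine: Fine grinding wheel, green with cream paper round its bore: a flat stone ring, outer diameter 150 mm, bore 51 mm, 16 mm thick, about 0.53 kg (may vary by 20 percent). It starts leaning in the sloping rack, in the left or right half by chance, underside on the board, rim on the lip. Origin: centre of its underside; z: square to the faces, out of the rack; x: at the start, up the slope.
- fine_top (a point): Centre of the fine wheel's upper face, 16 mm above its underside, same axes. Take it like the coarse wheel. Both are brittle and count as cracked by a knock or load of over 60 N, by pressing one that is held down with over 35 N, or by letting go more than 4 mm above the layer below (a fall); lower it at 10 to 15 mm/s, stop when a few newtons are felt, then let go.
- rack: Fixed rack of bright sheet steel on blue feet, 356 mm wide, the wheels 85 mm either side of its middle. Its board slopes 28 degrees up and away from the robot to 25 mm past the wheels' upper rims, 0.11 m high; front lip 22 mm, end cheeks 25 mm, middle rib 18 mm. Origin: on the bench, 65 mm under the line of the wheels' centres; x: the way it rises; y: along the lip.
- plate: Fixed round flat steel base plate, diameter 180 mm, 10 mm thick, on three 10 mm rubber feet, with no rim. A pile of thin black cutting discs, diameter 150 mm, lies centred and flat on it and stays put. How many there are differs: the pile is 4 to 40 mm high, which the poses do not tell. Origin: on the bench below the plate's centre; z: up.
- plate_top (a point): Centre of the base plate's flat upper face, 20 mm above the bench, under the middle of the pile of cutting discs; z: up. From here up: pile (4 to 40 mm, found by touch or sight), coarse wheel (20 mm), fine wheel (16 mm), cover plate (5 mm and handle).
- cover: Cover plate: dark steel disc, diameter 140 mm, 5 mm thick, about 0.68 kg, lying flat on the bench. A worn horseshoe is welded upright on it as a handle: an arch in its x-z plane, 112 mm wide and 99 mm high over all, of bar 10 mm thick along y and 20 mm wide. Origin: centre of its underside; z: up; y: square to the arch. Neither drop it nor press it on a wheel with over 50 N.
- cover_grip (a point): Middle of the crown of the horseshoe handle, 88 mm above the cover's underside on its axis; pinch the 10 mm bar here from above, fingers closing along its y axis. The bar reaches 11 mm higher.
- hammer: Loose hammer, wooden handle and steel head, 300 mm long, lying on the bench beyond the base plate: leave it. Origin: under the middle of its length; x: along the handle to the head.
- horseshoe: Loose horseshoe, about 130 mm wide and 115 mm long, 9 mm thick, lying flat on the bench nearer the robot: leave it. Origin: under its middle.
- nail_tin: Red open tin of horseshoe nails, 100 x 140 mm, 40 mm high, on the bench nearer the robot: leave it. Origin: centre of its underside.

How it is judged:
At the end, for the whole second after the job is handed in: On the pile of cutting discs rest the coarse wheel, the fine wheel, then the cover, handle up: the upper two seated within 3 mm, all level within 0.05 rad, centred within 8 mm on the one below (the coarse wheel on the plate) and 10 mm on the plate, at rest and let go (horizontal distance between wheel_coarse and plate_top below 0.008 m and z of wheel_coarse in the frame of plate_top above 0.001 m and contact force between wheel_coarse and plate above 5 N and horizontal distance between wheel_fine and wheel_coarse below 0.008 m and z of wheel_fine in the frame of wheel_coarse between 0.017 and 0.023 m and horizontal distance between cover and wheel_fine below 0.008 m and z of cover in the frame of wheel_fine between 0.013 and 0.019 m and horizontal distance between each of wheel_fine, cover and plate_top below 0.01 m and angle between each of wheel_coarse, wheel_fine, cover's own z axis and vertical below 0.05 rad and linear speed of each of wheel_coarse, wheel_fine, cover below 0.02 m/s); the robot touches nothing.
It fails at once if a wheel or the cover is let go in the air and falls or tips down (under 8 N between it and the fingers, and it moves at over 0.22 m/s or turns at over 2.5 rad/s: a fall of more than about 4 mm) ((contact force between wheel_coarse and the fingers below 8 N and (linear speed of wheel_coarse above 0.22 m/s or angular speed of wheel_coarse above 2.5 rad/s)) or (contact force between wheel_fine and the fingers below 8 N and (linear speed of wheel_fine above 0.22 m/s or angular speed of wheel_fine above 2.5 rad/s)) or (contact force between cover and the fingers below 8 N and (linear speed of cover above 0.22 m/s or angular speed of cover above 2.5 rad/s))).
It fails at once if a wheel is squeezed: the fingers bear on it with more than 90 N in all, 45 N a finger (contact force between any of wheel_coarse, wheel_fine and the fingers above 90 N).
It fails at once if a wheel is knocked or pressed against the pile on the plate, the rack or the other wheel with more than 60 N, or with more than 35 N while it is held in the fingers to be set down (contact force between any of wheel_coarse, wheel_fine and plate above 60 N or contact force between any of wheel_coarse, wheel_fine and rack above 60 N or contact force between wheel_fine and wheel_coarse above 60 N or (contact force between wheel_coarse and the fingers above 1 N and contact force between wheel_coarse and plate above 35 N) or (contact force between wheel_fine and the fingers above 1 N and contact force between wheel_fine and wheel_coarse above 35 N)).
It fails at once if the cover plate is knocked or pressed on a wheel with more than 50 N (contact force between cover and wheel_coarse above 50 N or contact force between cover and wheel_fine above 50 N).
It fails at once if the hammer, the horseshoe or the nail tin is pushed more than 20 mm from its place (distance of any of hammer, horseshoe, nail_tin from where it was at the start of the episode above 0.02 m).
It also fails if it takes over 72 s, if anything falls off the work surface, if the arm or the gripper's body presses on something with over 40 N, if the wrist force passes 120 N, or if a joint passes its speed limit or range.

## Robot

A 7-joint arm with a two-finger parallel gripper is mounted at the origin on the work surface. World frame = base frame: x ahead of the robot, y to its left, z up, the work surface at z = 0. Lengths are in m, angles in rad, forces in N, time in s.
With the tool pointing down it reaches from about 0.425 to 0.875 m from the base axis. Payload 4.7 kg.
Tool frame: the origin (TCP) lies midway between the tips of the shut fingers; the grasp point (between the pads) lies 19 mm behind it (ctrl.tcp_to_grasp is the distance from the TCP to the grasp point, in m); z points along the fingers, y is the line along which they close (so a half turn about z gives the same grasp; the last joint's range is limited). The gripper opens to 87 mm and grips with 3 to 60 N. Pads are 19 mm wide; open, the fingers measure 117 mm over their backs; the gripper's body (75 mm by 190 mm) begins 51 mm behind the grasp point.
Start: joints at [1.226, 0.321, -0.07, 1.45, 0.023, 1.371, -0.057], TCP at [0.228, -0.609, 0.223] pointing down, gripper open.
Joint ranges: [-2.86, 2.86], [-0.3, 2.09], [-1.38, 1.24], [0.06, 2.45], [-1.56, 4.7], [0.09, 2.05], [-2.69, 2.69]. Speed limits (rad/s): [2.57, 2.57, 3.14, 3.14, 3.14, 3.14, 3.14].

## Interface

Orientations are given as [roll, pitch, yaw] about the fixed x, y, z axes, in that order (R = Rz(yaw) Ry(pitch) Rx(roll)).
In Python, from cell import ctrl, read_camera, calibration, job gives the robot as it stands. The module is installed in compiled form; this text tells all that it offers.
- The arm moves only by the tool servo_tool, never from a script. Its argument "steps" is a list of rows, each a list of 6 numbers: the shift along the tool's x, y, z in mm, then the turn, a rotation vector about the tool's x, y, z in degrees. A call has exactly 10 rows; each row shifts and turns the commanded pose from where the row before left it, along the tool's axes as they then stand; what a row does not reach is not made up. A row lasts 1/8 s, in which the tool goes at most 62.5 mm and 10.7 degrees, less where a joint would pass 70% of its speed; a pose out of reach is approached as far as the arm can. A call is refused whole if a number of a shift passes 62.5 or a number of a turn 10.7, either way. A call with a gripper value outside its range is refused whole. "jaw" is the opening, from 0 (shut) to 1 (fully open), set as the call begins (left out, the last holds). The fingers move at their own pace and stop on an object; "newtons" is the grip in N (left out, the last holds). Time passes only in rows, so rows that do not move let the fingers close, or fill a call up. It gives the time, the measured TCP pose, the force, the opening and the grip force at its end, in the units of the state.
- ctrl.sense(): the state, without advancing time (a new reading comes with each control period).
- read_camera(name): name is "scene" or "top"; returns (picture, depth): 400x640x3 uint8, red, green, blue; 400x640 float32, m along the optical axis (not along the pixel's ray), 0 where there is no reading.
- calibration(name): a dict with "intrinsics" (3x3 intrinsics, pixels), "k1" (the pictures are not rectified: a ray, as slopes to the right and down, at radius r is drawn at 1 + k1 r^2 times it, then the intrinsics apply), "origin" and "orientation" of the camera in the world. Camera axes: x right, y down, z forward; pixel columns grow to the right and rows downward; lengths in m; the calibration is good to about 2 mm. A picture is of the moment at which its call begins. calibration takes no time and is no camera call.
- job.close_job(): hands the job in; it is judged then, once.
The state is a dict: "time": time; "joints": joint angles; "qvel": joint speeds; "joint_efforts": joint torques, N m; "eef_pos": TCP position; "eef_rot": TCP orientation; "ft_force": force on the tool from outside, world axes, zero at the start; "moment": the same for the moment, N m; "grip_width": finger opening in m; "grip_force": force on a finger pad.
Only numpy, scipy, OpenCV 4.12 (cv2) and the standard library are available. Lean on these libraries where they do the work, as an engineer would, in place of code of your own. Each camera call takes 0.05 s, during which the arm holds its last target. There are 200 camera calls.

## Working session

There is one attempt and no reset: what is moved stays moved. The work goes in short steps, Python scripts to look and compute and a tool call to move; the robot and the scene stay as the last step left them, time stands still between calls to the robot, and variables do not carry over. Pictures are saved under pics/ and viewed, at most 10 in all, crops included, and the job is handed in when it is done.

Besides the shell and the picture viewer there is one more tool, called after ">>>" as name([rows], argument=value, ...), one row to a line, values as JSON. servo_tool: Moves the arm, as the interface text tells. Its arguments: {"type":"object","properties":{"steps":{"type":"array","items":{"type":"array","items":{"type":"number"}}},"jaw":{"type":"number"},"newtons":{"type":"number"}},"required":["steps"]}

```bash
mkdir -p pics
cat > h.py <<'E'
import numpy as np, cv2
from cell import ctrl, read_camera, calibration, job
from scipy.spatial.transform import Rotation as R
def cam(name):
    c=calibration(name); K=np.array(c["intrinsics"]); o=np.array(c["origin"]); q=np.array(c["orientation"])
    Rm=q if q.shape==(3,3) else (R.from_euler('xyz',q).as_matrix() if q.size==3 else R.from_quat(q).as_matrix())
    return K,c["k1"],o,Rm
def rays(name,uv):
    K,k1,o,Rm=cam(name); uv=np.asarray(uv,float).reshape(-1,1,2)
    d=((uv[:,0]-K[:2,2])/[K[0,0],K[1,1]])
    s=d.copy()
    for _ in range(10): s=d/(1+k1*(s**2).sum(1,keepdims=True))
    return o,np.c_[s,np.ones(len(s))],Rm
def on_depth(name,uv,z):
    o,s,Rm=rays(name,uv); return o+(s*np.asarray(z).reshape(-1,1))@Rm.T
def on_z(name,uv,h):
    o,s,Rm=rays(name,uv); d=s@Rm.T; return o+d*((h-o[2])/d[:,2])[:,None]
E
python3 - <<'E'
from h import *
for n in("scene","top"):
    p,d=read_camera(n); cv2.imwrite(f"pics/{n}0.png",p[:,:,::-1]); np.savez(f"{n}0.npz",p=p,d=d); print(n,calibration(n),(d>0).mean())
print(ctrl.sense(),ctrl.tcp_to_grasp)
E
```

```text
scene {'intrinsics': array([[393.17557955,   0.        , 315.48523036],
       [  0.        , 393.17557955, 207.64131455],
       [  0.        ,   0.        ,   1.        ]]), 'k1': -0.09980206115202896, 'origin': array([1.08853715, 0.24078115, 0.88033092]), 'orientation': array([-2.49384027,  0.00388104,  2.05372581])} 0.99589453125
top {'intrinsics': array([[449.58689502,   0.        , 317.35292526],
       [  0.        , 449.58689502, 198.73289724],
       [  0.        ,   0.        ,   1.        ]]), 'k1': -0.07421832512683213, 'origin': array([ 0.32509972, -0.05217384,  1.25890791]), 'orientation': array([-2.94869363, -0.00619443, -1.55543556])} 0.99612890625
{'time': 0.1, 'joints': array([ 1.22613202,  0.32174548, -0.07009011,  1.45154075,  0.02255595,
        1.37076791, -0.05689762]), 'qvel': array([ 0.00111471, -0.00172032,  0.00030807, -0.00219797,  0.00089629,
        0.00171658,  0.00050442]), 'joint_efforts': array([-9.51037255e-04, -4.92570877e+01, -4.05942947e-01, -3.13400567e+01,
       -6.42504310e-02,  3.95492313e-02,  6.44785337e-05]), 'eef_pos': array([ 0.22803126, -0.60817628,  0.22157925]), 'eef_rot': array([-3.13991802e+00,  4.61340980e-05,  3.58790633e-01]), 'ft_force': array([0.61075178, 0.42487532, 0.26673691]), 'moment': array([-0.03484014,  0.02775965, -0.00168235]), 'grip_force': 0.0, 'grip_width': 0.08718286889425535} 0.0187
```

View pics/scene0.png

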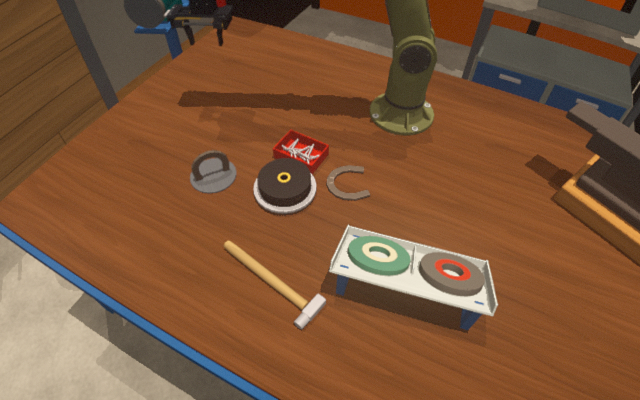

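View pics/top0.png

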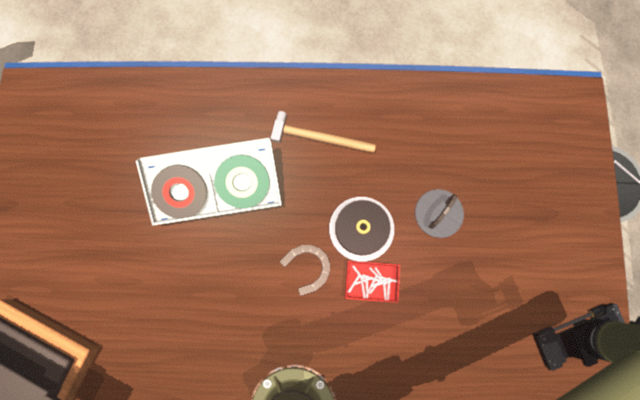

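```bash
cat > m.py <<'E'
from h import *
def load(n,t="0"):
    f=np.load(f"{n}{t}.npz"); return f["p"],f["d"]
def blob(mask,near,k=3):
    m=cv2.morphologyEx(mask.astype(np.uint8),cv2.MORPH_OPEN,np.ones((k,k)))
    n,l,s,c=cv2.connectedComponentsWithStats(m)
    i=1+np.argmin(np.hypot(*(c[1:]-near).T)+1e3*(s[1:,4]<40)); return l==i
def pts(name,m,d):
    v,u=np.nonzero(m&(d>0)); return on_depth(name,np.c_[u,v],d[v,u])
def plane(P):
    for _ in range(5):
        c=P.mean(0); n=np.linalg.svd(P-c,full_matrices=False)[2][2]; r=(P-c)@n; P=P[abs(r)<max(2*np.median(abs(r)),.002)]
    return c,n*np.sign(n[2]),r.std()
def outer(name,m,c,n):
    "outer contour rays onto plane -> circle fit"
    ct=max(cv2.findContours(m.astype(np.uint8),0,cv2.CHAIN_APPROX_NONE)[0],key=len); ct=cv2.convexHull(ct)[:,0]
    o,s,Rm=rays(name,ct); d=s@Rm.T; P=o+d*(((c-o)@n)/(d@n))[:,None]
    ex=np.cross([0,1,0],n);ex/=np.linalg.norm(ex);ey=np.cross(n,ex)
    q=np.c_[(P-c)@ex,(P-c)@ey]
    A=np.c_[2*q,np.ones(len(q))]; a=np.linalg.lstsq(A,(q**2).sum(1),rcond=None)[0]
    return c+a[0]*ex+a[1]*ey, np.sqrt(a[2]+a[0]**2+a[1]**2)
E
python3 - <<'E'
from m import *
np.set_printoptions(precision=4,suppress=True)
seeds={"scene":dict(green=(378,254),red=(452,271),yel=(284,177),tin=(300,150)),"top":dict(green=(242,181),red=(180,190),yel=(363,226),tin=(372,282))}
for n in seeds:
    p,d=load(n); h=cv2.cvtColor(p,cv2.COLOR_RGB2HSV).astype(int); H,S,V=h[...,0],h[...,1],h[...,2]
    s=seeds[n]
    g=blob((H>60)&(H<95)&(S>50),s["green"]); c,nn,e=plane(pts(n,g,d)); print(n,"green",g.sum(),c,nn,e,*outer(n,g,c,nn))
    r=blob(((H<6)|(H>174))&(S>150)&(V>120),s["red"]); c2,n2,e=plane(pts(n,r,d)); print("red",r.sum(),c2,n2,e,*outer(n,r,c2,nn))
    y=blob((H>18)&(H<32)&(S>120)&(V>120),s["yel"],2); c3,n3,e=plane(pts(n,y,d)); print("yel",y.sum(),c3,n3,e,*outer(n,y,c3,np.array([0,0,1.])))
    U,Vv=np.meshgrid(np.arange(640),np.arange(400)); Q=on_depth(n,np.c_[U.ravel(),Vv.ravel()],d.ravel()).reshape(400,640,3)
    np.save(f"Q_{n}.npy",Q)
    near=np.hypot(Q[...,0]-c3[0],Q[...,1]-c3[1]); print("pile z",np.median(Q[...,2][(near<.06)&(near>.03)]),"bench",np.median(Q[...,2][(near>.1)&(near<.14)]), "platez",np.median(Q[...,2][(near<.088)&(near>.08)]))
    # pile black outer at pile height
    pz=np.median(Q[...,2][(near<.06)&(near>.03)])
    m=(abs(Q[...,2]-pz)<.005)&(near<.1)&(V<90); m=blob(m,s["yel"]);print("pile",*outer(n,m,np.array([*c3[:2],pz]),np.array([0,0,1.])))
    # coarse face: points near plane
    off=abs((Q-c2)@nn)<.004; m=off&(np.linalg.norm(Q-c2,axis=2)<.085)&((S<120)|r); 
    m=blob(m,s["red"]); c4,n4,e=plane(Q[m]); print("coarse",m.sum(),c4,n4,e,*outer(n,m,c4,n4))
    # cover: high pts (horseshoe) right of pile
    a=(Q[...,2]>.06)&(Q[...,2]<.12)&(np.hypot(Q[...,0]-c3[0],Q[...,1]-(c3[1]-.18))<.1)
    b=Q[a]; print("handle",a.sum(),b.mean(0),b.max(0)[2], "top", b[b[:,2]>.085].mean(0) ); dd=np.linalg.svd(b[:,:2]-b[:,:2].mean(0),full_matrices=False); print(dd[2][0],dd[1]/np.sqrt(len(b)))
    q=(Q[...,2]<.02)&(S<60)&(V>40)&(np.hypot(Q[...,0]-b.mean(0)[0],Q[...,1]-b.mean(0)[1])<.09); print("cover",*outer(n,q,np.array([*b.mean(0)[:2],.005]),np.array([0,0,1.])), np.median(Q[q][:,2]))
E
```

```text
scene green 992 [0.6091 0.1535 0.0849] [-0.4611 -0.0746  0.8842] 0.0007848050141261735 [0.6034 0.151  0.0817] 0.07360267473418032
red 80 [0.5615 0.3459 0.0826] [-0.4623 -0.0644  0.8844] 0.0006989625129541827 [0.5654 0.3263 0.083 ] 0.03426880506744037
yel 92 [ 0.4875 -0.1745  0.0602] [-0.0048 -0.0401  0.9992] 0.0009759349120299096 [ 0.4885 -0.1745  0.0602] 0.018968601768193715
pile z 0.05969746734383752 bench 0.0010190680741434255 platez 0.0177633960872583
pile [ 0.4879 -0.1768  0.0597] 0.07453709371430806
coarse 1047 [0.5691 0.3343 0.0851] [-0.4596 -0.0793  0.8846] 0.0009113389605791601 [0.5641 0.3292 0.0821] 0.07337628137755034
handle 227 [ 0.5319 -0.3953  0.0844] 0.10013202135999211 top [ 0.5368 -0.4001  0.0923]
[ 0.7976 -0.6032] [0.0239 0.003 ]
cover [ 0.536  -0.4014  0.005 ] 0.06862164786776759 0.005851733872979992
top green 1294 [0.6008 0.1482 0.0799] [-0.4577 -0.0792  0.8856] 0.0011099496999475457 [0.5989 0.149  0.079 ] 0.07143132959285545
red 71 [0.5559 0.3459 0.0794] [-0.5084  0.0867  0.8568] 0.0017061685469153603 [0.5621 0.3328 0.0814] 0.026851052527864204Traceback (most recent call last):
  File "<stdin>", line 9, in <module>
  File "m.py", line 7, in blob
    i=1+np.argmin(np.hypot(*(c[1:]-near).T)+1e3*(s[1:,4]<40)); return l==i
        ~~~~~~~~~^^^^^^^^^^^^^^^^^^^^^^^^^^^^^^^^^^^^^^^^^^^^
    return _wrapfunc(a, 'argmin', axis=axis, out=out, **kwds)
    return bound(*args, **kwds)
ValueError: attempt to get argmin of an empty sequence
```

Run:
```python
from m import *
np.set_printoptions(precision=4,suppress=True)
n="top";p,d=load(n); h=cv2.cvtColor(p,cv2.COLOR_RGB2HSV).astype(int); H,S,V=h[...,0],h[...,1],h[...,2]
U,Vv=np.meshgrid(np.arange(640),np.arange(400)); Q=on_depth(n,np.c_[U.ravel(),Vv.ravel()],d.ravel()).reshape(400,640,3)
nn=np.array([-.46,-.077,.8845]);nn/=np.linalg.norm(nn)
rho=lambda c:np.hypot(Q[...,0]-c[0],Q[...,1]-c[1])
near=rho((.4877,-.176)); pz=np.median(Q[...,2][(near<.06)&(near>.03)]); print("pile z",pz,"bench",np.median(Q[...,2][(near>.1)&(near<.14)]))
m=(Q[...,2]>.04)&(near<.1); m=blob(m,(363,226)); print("pile",m.sum(),*outer(n,m,np.array([.488,-.176,.06]),np.array([0,0,1.])))
m=(near<.11)&(Q[...,2]>.012)&((V>130)&(S<70)|(Q[...,2]>.04)); m=blob(m,(363,226)); print("plate",m.sum(),*outer(n,m,np.array([.488,-.176,.02]),np.array([0,0,1.])))
for nm,c,sd in(("coarse",[.564,.329,.082],(180,190)),("fine",[.602,.150,.0805],(242,181))):
    c=np.array(c);f=(abs((Q-c)@nn)<.007)&(np.linalg.norm(Q-c,axis=2)<.085); 
    f=blob(f,sd); c4,n4,e=plane(Q[f]); print(nm,f.sum(),c4,n4,e,*outer(n,f,c4,n4))
a=(Q[...,2]>.06)&(Q[...,2]<.12)&(rho((.536,-.4))<.08); b=Q[a]; print("handle",a.sum(),b.mean(0),b[:,2].max(),np.linalg.svd(b[:,:2]-b[:,:2].mean(0),full_matrices=False)[2][0])
q=(Q[...,2]<.03)&(S<90)&(rho((.536,-.4))<.085);q=blob(q,(440,213)); print("cover",q.sum(),*outer(n,q,np.array([.536,-.4,.005]),np.array([0,0,1.])),np.median(Q[q][:,2]))
```

```text
pile z 0.05965105432019491 bench 0.0011657531968649604
pile 2426 [ 0.4854 -0.1792  0.06  ] 0.07507012300668939
plate 3247 [ 0.4861 -0.1802  0.02  ] 0.08968913705291447
coarse 2084 [0.5676 0.3179 0.0825] [-0.4615 -0.0799  0.8835] 0.001063254499866006 [0.5666 0.3181 0.082 ] 0.07521233935888219
fine 2123 [0.6001 0.1508 0.0799] [-0.4588 -0.0812  0.8848] 0.0012099346973263876 [0.5986 0.15   0.079 ] 0.07577554001493841
handle 180 [ 0.5292 -0.3972  0.0866] 0.10210859719183696 [-0.813   0.5822]
cover 1653 [ 0.5348 -0.4029  0.005 ] 0.07009068938625077 0.005623343095376265
```

```bash
cat > plan.py <<'E'
from h import *
import json
th=np.radians(10.2);s,c=np.sin(np.radians(28)),np.cos(np.radians(28))
ux=np.array([c*np.cos(th),c*np.sin(th),s]); un=np.array([-s*np.cos(th),-s*np.sin(th),c])
def rot(y,z): y=np.array(y,float);z=np.array(z,float);y/=np.linalg.norm(y);return R.from_matrix(np.c_[np.cross(y,z),y,z])
RACK=rot(ux,-un)
def down(az): return rot([np.cos(az),np.sin(az),0],[0,0,-1])
COARSE=np.array([.5675,.319,.0825]);FINE=np.array([.5998,.1508,.0793]);PILE=np.array([.4868,-.1785,.06]);COVER=np.array([.5354,-.4022,0])
def cur():
    st=ctrl.sense(); return np.array(st["eef_pos"]),R.from_euler('xyz',st["eef_rot"])
def plan(wps):
    "wps: list of (pos,rot,nrows); prints rows"
    p,r=cur(); rows=[]
    for P,Q,n in wps:
        P=np.array(P);w=(r.inv()*Q).as_rotvec(); P0,r0=p,r; t=(1-np.cos(np.pi*np.arange(n+1)/n))/2 if 0 else np.arange(n+1)/n
        for i in range(n):
            sh=r.inv().apply(P0+(P-P0)*t[i+1]-p); dw=w*(t[i+1]-t[i])
            sh=np.round(sh*1e3,1); dw=np.round(np.degrees(dw),1)
            rows.append([*sh.tolist(),*dw.tolist()]); p=p+r.apply(sh/1e3); r=r*R.from_rotvec(np.radians(dw))
    print("max",np.abs(rows).max(0))
    for i in range(0,len(rows),10): print(json.dumps(rows[i:i+10]))
def show():
    st=ctrl.sense(); print({k:np.round(st[k],4).tolist() for k in("time","eef_pos","eef_rot","joints","ft_force","grip_width","grip_force")})
E
python3 - <<'E'
from plan import *
g=COARSE+.05*ux-.0165*un
p,_=cur(); 
plan([((.43,-.13,.25),down(-.4),11),(g+.07*un,RACK,9)])
print(g)
E
```

```text
max [53.  34.3 20.   3.   0.9  4.2]
[[32.5, -34.3, -2.5, -0.0, -0.0, -4.2], [34.8, -31.8, -2.6, -0.0, -0.0, -4.2], [37.1, -29.1, -2.5, -0.0, -0.0, -4.2], [39.2, -26.4, -2.5, -0.0, -0.0, -4.2], [41.0, -23.4, -2.5, -0.0, -0.0, -4.2], [42.5, -20.3, -2.6, -0.0, -0.0, -4.2], [44.0, -17.2, -2.5, -0.0, -0.0, -4.2], [45.1, -13.9, -2.5, -0.0, -0.0, -4.2], [46.0, -10.6, -2.6, -0.0, -0.0, -4.2], [46.6, -7.2, -2.5, -0.0, -0.0, -4.2]]
[[47.1, -3.7, -2.5, -0.0, -0.0, -4.2], [53.0, -3.9, 10.8, -3.0, 0.9, -3.6], [53.0, -1.1, 11.5, -3.0, 0.9, -3.6], [52.8, 1.6, 12.4, -3.0, 0.9, -3.6], [52.4, 4.2, 13.4, -3.0, 0.9, -3.6], [51.9, 6.7, 14.4, -3.0, 0.9, -3.6], [51.1, 9.2, 15.7, -3.0, 0.9, -3.6], [50.2, 11.6, 17.0, -3.0, 0.9, -3.6], [49.1, 13.7, 18.5, -3.0, 0.9, -3.6], [47.9, 15.8, 20.0, -3.0, 0.9, -3.6]]
[0.61857351 0.32818958 0.09140494]
```

>>> servo_tool([
  [32.5,-34.3,-2.5,0,0,-4.2],
  [34.8,-31.8,-2.6,0,0,-4.2],
  [37.1,-29.1,-2.5,0,0,-4.2],
  [39.2,-26.4,-2.5,0,0,-4.2],
  [41,-23.4,-2.5,0,0,-4.2],
  [42.5,-20.3,-2.6,0,0,-4.2],
  [44,-17.2,-2.5,0,0,-4.2],
  [45.1,-13.9,-2.5,0,0,-4.2],
  [46,-10.6,-2.6,0,0,-4.2],
  [46.6,-7.2,-2.5,0,0,-4.2],
], jaw=1)

```text
time: 1.35
eef_pos: [0.412, -0.1724, 0.2477]
eef_rot: [-3.142, 0.0, 1.094]
ft_force: [1.0, -0.5, 0.0]
grip_width: 0.0871
grip_force: 0.0
```

>>> servo_tool([
  [47.1,-3.7,-2.5,0,0,-4.2],
  [53,-3.9,10.8,-3,0.9,-3.6],
  [53,-1.1,11.5,-3,0.9,-3.6],
  [52.8,1.6,12.4,-3,0.9,-3.6],
  [52.4,4.2,13.4,-3,0.9,-3.6],
  [51.9,6.7,14.4,-3,0.9,-3.6],
  [51.1,9.2,15.7,-3,0.9,-3.6],
  [50.2,11.6,17,-3,0.9,-3.6],
  [49.1,13.7,18.5,-3,0.9,-3.6],
  [47.9,15.8,20,-3,0.9,-3.6],
])

```text
time: 2.6
eef_pos: [0.5872, 0.3229, 0.1525]
eef_rot: [2.654, -0.001, 1.744]
ft_force: [0.9, -1.9, 0.7]
grip_width: 0.0868
grip_force: 0.0
```

Run:
```python
from plan import *
show()
g=COARSE+.05*ux-.0165*un
p,r=cur();print("tool-axes err",RACK.inv().apply(g-p)*1e3,np.degrees((r.inv()*RACK).as_rotvec()))
plan([(g+.02*un,RACK,4),(g,RACK,4)])
```

```text
{'time': 2.6, 'eef_pos': [0.5872, 0.3229, 0.1525], 'eef_rot': [2.6545, -0.001, 1.7435], 'joints': [0.2877, 0.2483, -1.049, 1.9051, 0.6701, 0.7789, -0.9375], 'ft_force': [0.864, -1.8829, 0.6839], 'grip_width': 0.0868, 'grip_force': 0.0}
tool-axes err [-0.3156471  -0.55797744 68.85674223] [-0.08903767  0.09162664 -0.29405855]
max [ 0.1  0.2 12.3  0.   0.   0.1]
[[-0.1, -0.1, 12.2, -0.0, 0.0, -0.1], [-0.0, -0.1, 12.2, -0.0, 0.0, -0.1], [-0.1, -0.2, 12.2, -0.0, 0.0, -0.1], [-0.0, -0.1, 12.3, -0.0, 0.0, -0.1], [-0.0, 0.0, 5.0, -0.0, 0.0, 0.0], [-0.0, 0.0, 5.0, -0.0, 0.0, 0.0], [-0.0, 0.0, 5.0, -0.0, 0.0, 0.0], [-0.0, 0.0, 5.0, -0.0, 0.0, 0.0]]
```

>>> servo_tool([
  [0,0,12.2,0,0,0],
  [0,0,12.2,0,0,0],
  [0,0,12.2,0,0,0],
  [0,0,12.2,0,0,0],
  [0,0,6,0,0,0],
  [0,0,5,0,0,0],
  [0,0,5,0,0,0],
  [0,0,4,0,0,0],
  [0,0,0,0,0,0],
  [0,0,0,0,0,0],
])

```text
time: 3.85
eef_pos: [0.6181, 0.3275, 0.0922]
eef_rot: [2.656, -0.001, 1.743]
ft_force: [-0.3, -0.6, 0.0]
grip_width: 0.087
grip_force: 0.0
```

Run:
```python
from plan import *
show()
g=COARSE+.05*ux-.0165*un
p,r=cur();print("err",RACK.inv().apply(g-p)*1e3)
a,_=read_camera("scene"); b,_=read_camera("top")
A=cv2.resize(a[200:340,320:520],None,fx=3,fy=3); B=cv2.resize(b[120:240,120:300],None,fx=3,fy=3)
B=cv2.copyMakeBorder(B,0,0,0,A.shape[1]-B.shape[1],0) if B.shape[1]<A.shape[1] else B
cv2.imwrite("pics/g1.png",cv2.resize(np.vstack([A,B]),None,fx=.75,fy=.75)[:,:,::-1])
```

```text
{'time': 3.85, 'eef_pos': [0.6181, 0.3275, 0.0922], 'eef_rot': [2.6561, -0.0014, 1.7427], 'joints': [0.1691, 0.3902, -0.9329, 1.8936, 0.8557, 0.7292, -1.0654], 'ft_force': [-0.3376, -0.6483, 0.0296], 'grip_width': 0.087, 'grip_force': 0.0}
err [0.56683212 0.13713819 0.97754047]
```

View pics/g1.png

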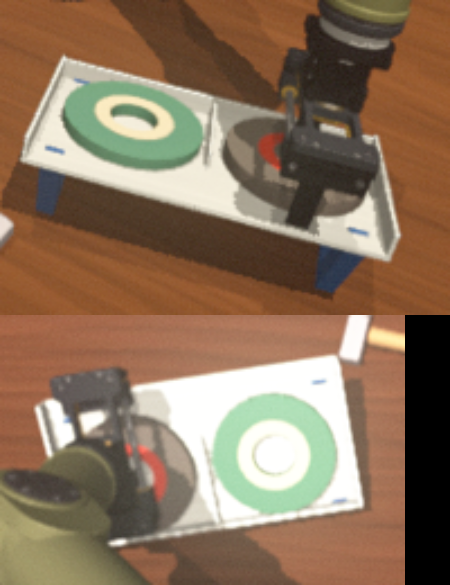

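>>> servo_tool([
  [0,0,0,0,0,0],
  [0,0,0,0,0,0],
  [0,0,0,0,0,0],
  [0,0,0,0,0,0],
  [0,0,0,0,0,0],
  [0,0,0,0,0,0],
  [0,0,0,0,0,0],
  [0,0,0,0,0,0],
  [0,0,0,0,0,0],
  [0,0,0,0,0,0],
], jaw=0.3, newtons=28)

```text
time: 5.2
eef_pos: [0.6176, 0.3272, 0.0916]
eef_rot: [2.657, -0.001, 1.742]
ft_force: [-4.2, -2.0, 1.6]
grip_width: 0.0486
grip_force: 25.0
```

Run:
```python
from plan import *
show()
p,r=cur(); az=-.352
d=np.array([np.cos(az),np.sin(az),0])
print(np.degrees((r.inv()*RACK).as_rotvec()))
t=PILE+.0493*d; t[2]=.06+.0035
# lift along normal, then travel
plan([(p+.06*un,r,4),((.60,.22,.25),rot(ux,-un),4),((.54,.0,.25),down(.05),6),(t+[0,0,.05],down(az),6)])
print(t)
```

```text
{'time': 5.2, 'eef_pos': [0.6176, 0.3272, 0.0916], 'eef_rot': [2.6574, -0.0009, 1.7424], 'joints': [0.1691, 0.3904, -0.9328, 1.8943, 0.8553, 0.7298, -1.0654], 'ft_force': [-4.1682, -1.953, 1.5929], 'grip_width': 0.0486, 'grip_force': 25.0283}
[-0.25638733  0.12441948 -0.34762433]
max [35.9 14.4 24.2  4.7  0.3  3.8]
[[-0.0, -0.1, -15.0, 0.0, 0.0, 0.0], [-0.1, -0.0, -15.0, 0.0, 0.0, 0.0], [0.0, -0.1, -15.0, 0.0, 0.0, 0.0], [-0.0, -0.1, -15.0, 0.0, 0.0, 0.0], [-25.6, 10.6, -24.2, -0.1, 0.0, -0.1], [-25.6, 10.7, -24.2, -0.1, 0.0, -0.1], [-25.6, 10.6, -24.2, -0.1, 0.0, -0.1], [-25.7, 10.7, -24.1, -0.1, 0.0, -0.1], [-34.3, -14.4, -7.6, 4.7, -0.3, 1.2], [-34.7, -14.3, -6.3, 4.7, -0.3, 1.2]]
[[-35.0, -14.1, -4.9, 4.7, -0.3, 1.2], [-35.3, -13.6, -3.7, 4.7, -0.3, 1.2], [-35.5, -13.1, -2.3, 4.7, -0.3, 1.2], [-35.9, -12.6, -1.1, 4.7, -0.3, 1.2], [-32.4, -2.7, 22.8, -0.0, 0.0, 3.8], [-32.6, -0.6, 22.9, -0.0, 0.0, 3.8], [-32.5, 1.6, 22.8, -0.0, 0.0, 3.8], [-32.3, 3.7, 22.8, -0.0, 0.0, 3.8], [-32.0, 5.9, 22.9, -0.0, 0.0, 3.8], [-31.6, 8.0, 22.8, -0.0, 0.0, 3.8]]
[ 0.53307717 -0.19549745  0.0635    ]
```

>>> servo_tool([
  [0,0,-2,0,0,0],
  [0,0,-3,0,0,0],
  [0,0,-5,0,0,0],
  [0,0,-8,0,0,0],
  [0,0,-10,0,0,0],
  [0,0,-12,0,0,0],
  [0,0,-12,0,0,0],
  [0,0,-8,0,0,0],
  [0,0,0,0,0,0],
  [0,0,0,0,0,0],
])

```text
time: 6.45
eef_pos: [0.5906, 0.3221, 0.1448]
eef_rot: [2.657, -0.001, 1.742]
ft_force: [1.1, -1.1, -5.2]
grip_width: 0.0483
grip_force: 27.2
```

```bash
cat > wh.py <<'E'
from plan import *
from m import plane,outer,blob,pts
np.set_printoptions(precision=4,suppress=True)
def tilt(col,names=("scene","top")):
    "normal of the held wheel in tool axes, by colour"
    p0,r=cur()
    for n in names:
        p,d=read_camera(n); np.savez(f"{n}_l.npz",p=p,d=d)
        h=cv2.cvtColor(p,cv2.COLOR_RGB2HSV).astype(int);H,S,V=h[...,0],h[...,1],h[...,2]
        U,W=np.meshgrid(np.arange(640),np.arange(400)); Q=on_depth(n,np.c_[U.ravel(),W.ravel()],d.ravel()).reshape(400,640,3)
        T=r.inv().apply(Q.reshape(-1,3)-p0).reshape(Q.shape)  # tool frame points
        if col=="green": m=(H>60)&(H<95)&(S>50)
        else: m=(S<100)|(H<6)|(H>174)
        rr=np.hypot(T[...,0],T[...,1]+.050)
        m=m&(rr<.078)&(rr>.027)&(abs(T[...,2]+.016)<.02)&~((abs(T[...,0])<.014)&(T[...,1]>-.04))
        P=T[m]
        if len(P)<60: print(n,"few",len(P)); continue
        c,k,e=plane(P); k=-k if k[2]>0 else k
        print(n,len(P),"c",c*1e3,"n",k,"e",e,"tilt deg x,y",np.degrees([k[1],-k[0]]),"z at axis",1e3*(c[2]-(k[0]*(0-c[0])+k[1]*(-.05-c[1]))/k[2]), "rmax",np.percentile(rr[m],98))
E
python3 - <<'E'
from wh import *
show(); tilt("grey")
E
```

```text
{'time': 6.45, 'eef_pos': [0.5906, 0.3221, 0.1448], 'eef_rot': [2.6567, -0.0009, 1.742], 'joints': [0.2742, 0.2656, -1.0351, 1.9056, 0.6916, 0.7735, -0.9523], 'ft_force': [1.1245, -1.0678, -5.2468], 'grip_width': 0.0483, 'grip_force': 27.181}
scene 1057 c [-25.8264 -35.2823 -15.2132] n [-0.0029 -0.0022 -1.    ] e 0.000734685894914384 tilt deg x,y [-0.1261  0.1654] z at axis -15.255410729361234 rmax 0.07675442212001755
top 995 c [-37.7874 -43.8306 -14.8946] n [-0.0052 -0.0064 -1.    ] e 0.0011292100735358565 tilt deg x,y [-0.3667  0.2993] z at axis -15.052566600188412 rmax 0.07590795810947105
```

Run:
```python
from wh import *
az=-.352; d=np.array([np.cos(az),np.sin(az),0]); t=PILE+.0499*d; t[2]=.0648
plan([((.58,.22,.22),RACK,4),((.55,.0,.20),down(.05),7),(t+[0,0,.03],down(az),7)])
print(t)
```

```text
max [31.1 10.  20.   4.   0.2  3.3]
[[-24.7, 2.7, -20.0, -0.1, 0.0, -0.1], [-24.7, 2.6, -19.9, -0.1, 0.0, -0.1], [-24.7, 2.7, -19.9, -0.1, 0.0, -0.1], [-24.7, 2.6, -20.0, -0.1, 0.0, -0.1], [-30.2, -10.0, -2.0, 4.0, -0.2, 1.0], [-30.3, -9.6, -1.3, 4.0, -0.2, 1.0], [-30.6, -9.1, -0.5, 4.0, -0.2, 1.0], [-30.6, -8.5, 0.3, 4.0, -0.2, 1.0], [-30.8, -8.0, 0.9, 4.0, -0.2, 1.0], [-31.0, -7.4, 1.6, 4.0, -0.2, 1.0]]
[[-31.1, -6.7, 2.1, 4.0, -0.2, 1.0], [-27.8, -3.9, 14.9, 0.0, -0.0, 3.3], [-28.1, -2.3, 14.9, 0.0, -0.0, 3.3], [-28.1, -0.6, 14.9, 0.0, -0.0, 3.3], [-28.1, 0.9, 15.0, 0.0, -0.0, 3.3], [-28.0, 2.6, 14.9, 0.0, -0.0, 3.3], [-27.8, 4.2, 14.9, 0.0, -0.0, 3.3], [-27.5, 5.8, 14.9, 0.0, -0.0, 3.3]]
[ 0.5336 -0.1957  0.0648]
```

>>> servo_tool([
  [-12,1.3,-10,0,0,0],
  [-24.7,2.6,-19.9,-0.1,0,-0.1],
  [-24.7,2.7,-19.9,-0.1,0,-0.1],
  [-24.7,2.6,-20,-0.1,0,-0.1],
  [-30.2,-10,-2,4,-0.2,1],
  [-30.3,-9.6,-1.3,4,-0.2,1],
  [-30.6,-9.1,-0.5,4,-0.2,1],
  [-30.6,-8.5,0.3,4,-0.2,1],
  [-30.8,-8,0.9,4,-0.2,1],
  [-31,-7.4,1.6,4,-0.2,1],
])

```text
time: 7.8
eef_pos: [0.5558, 0.0437, 0.1938]
eef_rot: [3.071, -0.007, 1.641]
ft_force: [0.1, -0.1, -5.5]
grip_width: 0.049
grip_force: 28.8
```

>>> servo_tool([
  [-31.1,-6.7,2.1,4,-0.2,1],
  [-27.8,-3.9,12,0,0,3.3],
  [-28.1,-2.3,12,0,0,3.3],
  [-28.1,-0.6,12,0,0,3.3],
  [-28.1,0.9,12,0,0,3.3],
  [-28,2.6,12,0,0,3.3],
  [-27.8,4.2,12,0,0,3.3],
  [-27.5,5.8,12,0,0,3.3],
  [-10,2,5,0,0,0],
  [0,0,0,0,0,0],
])

```text
time: 9.05
eef_pos: [0.5324, -0.1927, 0.1004]
eef_rot: [-3.139, -0.006, 1.22]
ft_force: [0.1, 2.0, -4.7]
grip_width: 0.0489
grip_force: 28.8
```

Run:
```python
from wh import *
show(); tilt("grey")
az=-.352; d=np.array([np.cos(az),np.sin(az),0]); t=PILE+.0499*d; t[2]=.0648
plan([(t+[0,0,.006],down(az),8)])
```

```text
{'time': 9.05, 'eef_pos': [0.5324, -0.1927, 0.1004], 'eef_rot': [-3.1395, -0.0056, 1.2197], 'joints': [0.9531, 0.3282, -0.758, 1.7857, 0.2414, 1.1264, -0.2345], 'ft_force': [0.1027, 1.9629, -4.6975], 'grip_width': 0.0489, 'grip_force': 28.7827}
scene 1029 c [ 31.1372 -55.8747 -15.4959] n [ 0.0081 -0.0102 -0.9999] e 0.000966671252198406 tilt deg x,y [-0.5835 -0.4661] z at axis -15.809110793240599 rmax 0.0757962040481051
top 978 c [ 32.1246 -71.4242 -15.6203] n [-0.0038 -0.0119 -0.9999] e 0.0011141593379066213 tilt deg x,y [-0.6798  0.2175] z at axis -15.752563981884474 rmax 0.07493432565783074
max [0.6 0.3 3.9 0.  0.  0. ]
[[-0.6, 0.2, 3.8, -0.0, -0.0, 0.0], [-0.6, 0.3, 3.8, -0.0, -0.0, 0.0], [-0.6, 0.2, 3.8, -0.0, -0.0, 0.0], [-0.6, 0.3, 3.8, -0.0, -0.0, 0.0], [-0.6, 0.2, 3.9, -0.0, -0.0, 0.0], [-0.5, 0.2, 3.8, -0.0, -0.0, 0.0], [-0.6, 0.3, 3.8, -0.0, -0.0, 0.0], [-0.6, 0.2, 3.8, -0.0, -0.0, 0.0]]
```

>>> servo_tool([
  [-1,0.4,3.8,0.6,0,0],
  [-1,0.4,3.8,0,0,0],
  [-1,0.4,3.8,0,0,0],
  [-1,0.4,3.8,0,0,0],
  [-0.5,0.2,3.8,0,0,0],
  [0,0.1,3.5,0,0,0],
  [0,0,3,0,0,0],
  [0,0,3,0,0,0],
  [0,0,1.5,0,0,0],
  [0,0,0,0,0,0],
])

```text
time: 10.4
eef_pos: [0.5326, -0.1969, 0.0708]
eef_rot: [-3.13, -0.005, 1.221]
ft_force: [-1.3, -0.1, -6.1]
grip_width: 0.0486
grip_force: 28.8
```

Run:
```python
from wh import *
show(); tilt("grey")
az=-.352; d=np.array([np.cos(az),np.sin(az),0]); t=PILE+.0499*d; t[2]=.0648
p,r=cur(); print(r.inv().apply(t-p)*1e3)
```

```text
{'time': 10.4, 'eef_pos': [0.5326, -0.1969, 0.0708], 'eef_rot': [-3.1299, -0.0049, 1.2208], 'joints': [0.9374, 0.3739, -0.7409, 1.7994, 0.2751, 1.0877, -0.2511], 'ft_force': [-1.3232, -0.073, -6.1115], 'grip_width': 0.0486, 'grip_force': 28.7756}
scene 998 c [ 31.0821 -53.9239 -15.4864] n [ 0.0081 -0.0082 -0.9999] e 0.0009866287603629632 tilt deg x,y [-0.4713 -0.4633] z at axis -15.770008179989466 rmax 0.07575614202818513
top 985 c [ 28.2404 -71.4856 -15.1235] n [ 0.0086 -0.0141 -0.9999] e 0.001152087252555227 tilt deg x,y [-0.8104 -0.4912] z at axis -15.669541198368181 rmax 0.07408710897352058
[1.4553 0.3915 6.1902]
```

>>> servo_tool([
  [1.2,0.2,1.2,0,0,0],
  [0,0,1.2,0,0,0],
  [0,0,1.2,0,0,0],
  [0,0,1,0,0,0],
  [0,0,0,0,0,0],
  [0,0,0,0,0,0],
  [0,0,0,0,0,0],
  [0,0,0,0,0,0],
  [0,0,0,0,0,0],
  [0,0,0,0,0,0],
])

```text
time: 11.75
eef_pos: [0.5333, -0.1959, 0.0663]
eef_rot: [-3.13, -0.005, 1.221]
ft_force: [-0.8, 0.5, -5.7]
grip_width: 0.0485
grip_force: 28.8
```

>>> servo_tool([
  [0,0,0.8,0,0,0],
  [0,0,0.7,0,0,0],
  [0,0,0,0,0,0],
  [0,0,0,0,0,0],
  [0,0,0,0,0,0],
  [0,0,0,0,0,0],
  [0,0,0,0,0,0],
  [0,0,0,0,0,0],
  [0,0,0,0,0,0],
  [0,0,0,0,0,0],
])

```text
time: 13.0
eef_pos: [0.5332, -0.1959, 0.0648]
eef_rot: [-3.13, -0.005, 1.221]
ft_force: [-0.3, -0.2, -5.7]
grip_width: 0.0486
grip_force: 28.8
```

>>> servo_tool([
  [0,0,0.6,0,0,0],
  [0,0,0.6,0,0,0],
  [0,0,0,0,0,0],
  [0,0,0,0,0,0],
  [0,0,0,0,0,0],
  [0,0,0,0,0,0],
  [0,0,0,0,0,0],
  [0,0,0,0,0,0],
  [0,0,0,0,0,0],
  [0,0,0,0,0,0],
])

```text
time: 14.25
eef_pos: [0.5332, -0.1959, 0.0636]
eef_rot: [-3.13, -0.005, 1.221]
ft_force: [-0.1, -0.0, -4.6]
grip_width: 0.0485
grip_force: 28.8
```

Starting to touch (load fell by 1 N); a bit more.

>>> servo_tool([
  [0,0,0.5,0,0,0],
  [0,0,0.3,0,0,0],
  [0,0,0,0,0,0],
  [0,0,0,0,0,0],
  [0,0,0,0,0,0],
  [0,0,0,0,0,0],
  [0,0,0,0,0,0],
  [0,0,0,0,0,0],
  [0,0,0,0,0,0],
  [0,0,0,0,0,0],
])

```text
time: 15.5
eef_pos: [0.5333, -0.1959, 0.0633]
eef_rot: [-3.13, -0.005, 1.221]
ft_force: [-5.7, 1.1, 5.4]
grip_width: 0.0486
grip_force: 28.7
```

>>> servo_tool([
  [0,0,0,0,0,0],
  [0,0,0,0,0,0],
  [0,0,0,0,0,0],
  [0,0,0,0,0,0],
  [0,0,0,0,0,0],
  [0,0,-6,0,0,0],
  [0,0,-12,0,0,0],
  [0,0,-20,0,0,0],
  [0,0,-30,0,0,0],
  [0,0,-30,0,0,0],
], jaw=1)

```text
time: 16.75
eef_pos: [0.5345, -0.1967, 0.1633]
eef_rot: [-3.132, -0.005, 1.221]
ft_force: [0.2, 0.4, -0.4]
grip_width: 0.0869
grip_force: 0.0
```

Run:
```python
from wh import *
show()
g=FINE+.05*ux-.0125*un
plan([((.58,.02,.22),rot(.5*ux+.5*down(-.3).as_matrix()[:,1],[.25,.02,-.9]-0*un) if 0 else down(.1),4),(g+.07*un,RACK,6)])
```

```text
{'time': 16.75, 'eef_pos': [0.5345, -0.1967, 0.1633], 'eef_rot': [-3.1316, -0.0046, 1.2209], 'joints': [0.9734, 0.2791, -0.774, 1.703, 0.198, 1.2518, -0.1953], 'ft_force': [0.1551, 0.3894, -0.4424], 'grip_width': 0.0869, 'grip_force': 0.0}
max [55.4 10.5 14.2  4.7  0.2  6.4]
[[54.8, -8.0, -13.8, -0.1, -0.1, -6.4], [55.4, -1.9, -14.0, -0.1, -0.1, -6.4], [55.2, 4.4, -14.1, -0.1, -0.1, -6.4], [54.4, 10.5, -14.1, -0.1, -0.1, -6.4], [21.6, 8.3, 11.1, -4.7, 0.2, -0.8], [21.5, 7.6, 11.8, -4.7, 0.2, -0.8], [21.3, 6.9, 12.4, -4.7, 0.2, -0.8], [21.1, 6.2, 13.1, -4.7, 0.2, -0.8], [21.1, 5.4, 13.6, -4.7, 0.2, -0.8], [20.9, 4.5, 14.2, -4.7, 0.2, -0.8]]
```

>>> servo_tool([
  [54.8,-8,-13.8,0,0,-6.4],
  [55.4,-1.9,-14,0,0,-6.4],
  [55.2,4.4,-14.1,0,0,-6.4],
  [54.4,10.5,-14.1,0,0,-6.4],
  [21.6,8.3,11.1,-4.7,0.2,-0.8],
  [21.5,7.6,11.8,-4.7,0.2,-0.8],
  [21.3,6.9,12.4,-4.7,0.2,-0.8],
  [21.1,6.2,13.1,-4.7,0.2,-0.8],
  [21.1,5.4,13.6,-4.7,0.2,-0.8],
  [20.9,4.5,14.2,-4.7,0.2,-0.8],
])

```text
time: 18.0
eef_pos: [0.6167, 0.155, 0.1541]
eef_rot: [2.652, -0.008, 1.754]
ft_force: [0.0, 0.6, -0.2]
grip_width: 0.0873
grip_force: 0.0
```

Run:
```python
from wh import *
show()
g=FINE+.05*ux-.0125*un
plan([(g+.02*un,RACK,4),(g,RACK,4)])
# where did the coarse wheel end? and the pile height
for n in("top","scene"):
    p,d=read_camera(n); cv2.imwrite(f"pics/{n}_c.png",p[:,:,::-1])
    U,W=np.meshgrid(np.arange(640),np.arange(400)); Q=on_depth(n,np.c_[U.ravel(),W.ravel()],d.ravel()).reshape(400,640,3)
    rr=np.hypot(Q[...,0]-PILE[0],Q[...,1]-PILE[1]); m=(Q[...,2]>.072)&(Q[...,2]<.088)&(rr<.1)
    m=blob(m,(363,222) if n=="top" else (284,172)); c,k,e=plane(Q[m]); print(n,m.sum(),c,k,e,*outer(n,m,c,k))
```

```text
{'time': 18.0, 'eef_pos': [0.6167, 0.155, 0.1541], 'eef_rot': [2.652, -0.0082, 1.7535], 'joints': [0.7099, 0.0834, -1.0522, 2.0075, 0.2279, 0.6162, -0.2966], 'ft_force': [0.0266, 0.5564, -0.2288], 'grip_width': 0.0873, 'grip_force': 0.0}
max [ 0.4  0.2 12.6  0.   0.1  0. ]
[[-0.4, -0.1, 12.6, 0.0, -0.1, 0.0], [-0.4, -0.2, 12.6, 0.0, -0.1, 0.0], [-0.3, -0.1, 12.6, 0.0, -0.1, 0.0], [-0.3, -0.1, 12.6, 0.0, -0.1, 0.0], [-0.0, -0.0, 5.0, 0.0, -0.0, 0.0], [-0.0, -0.0, 5.0, 0.0, -0.0, 0.0], [-0.1, -0.0, 5.0, 0.0, -0.0, 0.0], [0.0, -0.1, 5.0, 0.0, -0.0, 0.0]]
top 2191 [ 0.4848 -0.1793  0.0796] [0.0013 0.0027 1.    ] 0.001104229026391327 [ 0.4861 -0.1791  0.0796] 0.07449959349855843
scene 1615 [ 0.4888 -0.1757  0.0797] [-0.0006  0.0036  1.    ] 0.0009979147927255553 [ 0.4891 -0.1768  0.0797] 0.07632763344452573
```

>>> servo_tool([
  [-0.4,0,12.6,0,0,0],
  [-0.4,-0.2,12.6,0,0,0],
  [-0.3,-0.1,12.6,0,-0.1,0],
  [-0.3,-0.1,12.6,0,-0.1,0],
  [0,0,6,0,0,0],
  [0,0,5,0,0,0],
  [0,0,5,0,0,0],
  [0,0,4,0,0,0],
  [0,0,0,0,0,0],
  [0,0,0,0,0,0],
])

```text
time: 19.35
eef_pos: [0.6481, 0.1593, 0.0902]
eef_rot: [2.656, -0.007, 1.752]
ft_force: [0.3, 0.0, -0.4]
grip_width: 0.0871
grip_force: 0.0
```

Run:
```python
from wh import *
show()
g=FINE+.05*ux-.0125*un
p,r=cur();print("err",r.inv().apply(g-p)*1e3)
tilt("green")
```

```text
{'time': 19.35, 'eef_pos': [0.6481, 0.1593, 0.0902], 'eef_rot': [2.6565, -0.0067, 1.7516], 'joints': [0.5214, 0.2761, -0.9144, 1.9952, 0.5523, 0.5469, -0.5557], 'ft_force': [0.264, 0.0329, -0.4234], 'grip_width': 0.0871, 'grip_force': 0.0}
err [ 0.2336  1.5686 -0.9235]
scene 580 c [  5.9268 -31.1955 -13.3882] n [ 0.0154  0.0032 -0.9999] e 0.0007477266368843672 tilt deg x,y [ 0.1836 -0.8839] z at axis -13.539961509450888 rmax 0.07571063164360842
top 276 c [-49.4009 -34.1786 -13.7023] n [ 0.0092 -0.0082 -0.9999] e 0.0011218711392738398 tilt deg x,y [-0.4687 -0.5244] z at axis -13.120764853978462 rmax 0.07315906612008563
```

>>> servo_tool([
  [0,0.8,-1.2,0,-0.5,0],
  [0,0.7,0,0,0,0],
  [0,0,0,0,0,0],
  [0,0,0,0,0,0],
  [0,0,0,0,0,0],
  [0,0,0,0,0,0],
  [0,0,0,0,0,0],
  [0,0,0,0,0,0],
  [0,0,0,0,0,0],
  [0,0,0,0,0,0],
], jaw=0.3, newtons=28)

```text
time: 20.7
eef_pos: [0.648, 0.1589, 0.091]
eef_rot: [2.659, 0.001, 1.747]
ft_force: [-5.0, -1.7, 1.4]
grip_width: 0.0485
grip_force: 25.2
```

>>> servo_tool([
  [0,0,-2,0,0,0],
  [0,0,-3,0,0,0],
  [0,0,-5,0,0,0],
  [0,0,-8,0,0,0],
  [0,0,-10,0,0,0],
  [0,0,-12,0,0,0],
  [0,0,-12,0,0,0],
  [0,0,-8,0,0,0],
  [0,0,0,0,0,0],
  [0,0,0,0,0,0],
])

```text
time: 21.95
eef_pos: [0.6213, 0.1542, 0.1448]
eef_rot: [2.657, 0.001, 1.747]
ft_force: [0.3, 0.2, -4.9]
grip_width: 0.0483
grip_force: 25.8
```

Run:
```python
from wh import *
show(); tilt("green")
az=-.352; d=np.array([np.cos(az),np.sin(az),0]); t=PILE+.0499*d; t[2]=.0832
plan([((.60,.10,.21),RACK,3),((.56,.0,.20),down(.05),6),(t+[0,0,.03],down(az),7)])
```

```text
{'time': 21.95, 'eef_pos': [0.6213, 0.1542, 0.1448], 'eef_rot': [2.6567, 0.0014, 1.7472], 'joints': [0.675, 0.1193, -1.0361, 2.0036, 0.309, 0.6155, -0.3675], 'ft_force': [0.2534, 0.1881, -4.8953], 'grip_width': 0.0483, 'grip_force': 25.798}
scene 549 c [  7.5401 -32.0709 -12.4297] n [ 0.0049 -0.005  -1.    ] e 0.0006414659437129686 tilt deg x,y [-0.2838 -0.2789] z at axis -12.377569182958327 rmax 0.0764959247385931
top 271 c [-55.0041 -44.1958 -11.6934] n [ 0.0031 -0.0091 -1.    ] e 0.0014480328203467059 tilt deg x,y [-0.5215 -0.1798] z at axis -11.467976863772682 rmax 0.07309346300284751
max [28.2  9.2 24.1  4.7  0.3  3.3]
[[-16.6, 1.2, -24.0, -0.1, 0.0, -0.0], [-16.7, 1.2, -24.0, -0.1, 0.0, -0.0], [-16.6, 1.3, -24.1, -0.1, 0.0, -0.0], [-15.2, -9.2, -3.0, 4.7, -0.3, 1.2], [-15.5, -9.0, -2.1, 4.7, -0.3, 1.2], [-15.6, -8.9, -1.4, 4.7, -0.3, 1.2], [-15.8, -8.6, -0.5, 4.7, -0.3, 1.2], [-16.0, -8.3, 0.3, 4.7, -0.3, 1.2], [-16.2, -7.9, 1.0, 4.7, -0.3, 1.2], [-27.7, -5.1, 12.4, -0.0, 0.0, 3.3]]
[[-28.0, -3.4, 12.5, -0.0, 0.0, 3.3], [-28.1, -1.9, 12.4, -0.0, 0.0, 3.3], [-28.2, -0.2, 12.5, -0.0, 0.0, 3.3], [-28.2, 1.4, 12.4, -0.0, 0.0, 3.3], [-28.0, 3.0, 12.4, -0.0, 0.0, 3.3], [-27.8, 4.6, 12.5, -0.0, 0.0, 3.3]]
```

>>> servo_tool([
  [-8,0.6,-12,0,0,0],
  [-16.7,1.2,-24,-0.1,0,0],
  [-16.6,1.3,-24.1,-0.1,0,0],
  [-15.2,-9.2,-3,4.7,-0.3,1.2],
  [-15.5,-9,-2.1,4.7,-0.3,1.2],
  [-15.6,-8.9,-1.4,4.7,-0.3,1.2],
  [-15.8,-8.6,-0.5,4.7,-0.3,1.2],
  [-16,-8.3,0.3,4.7,-0.3,1.2],
  [-16.2,-7.9,1,4.7,-0.3,1.2],
  [-27.7,-5.1,10,0,0,3.3],
])

```text
time: 23.3
eef_pos: [0.5621, -0.0174, 0.1794]
eef_rot: [-3.14, -0.002, 1.563]
ft_force: [0.2, -0.1, -4.9]
grip_width: 0.0482
grip_force: 28.3
```

>>> servo_tool([
  [-28,-3.4,10,0,0,3.3],
  [-28.1,-1.9,10,0,0,3.3],
  [-28.2,-0.2,10,0,0,3.3],
  [-28.2,1.4,10,0,0,3.3],
  [-28,3,10,0,0,3.3],
  [-27.8,4.6,8,0,0,3.3],
  [-8,1,4,0,0,0],
  [0,0,0,0,0,0],
  [0,0,0,0,0,0],
  [0,0,0,0,0,0],
])

```text
time: 24.55
eef_pos: [0.5361, -0.1928, 0.1185]
eef_rot: [-3.139, 0.002, 1.218]
ft_force: [-1.0, 0.8, -3.9]
grip_width: 0.0483
grip_force: 28.3
```

Run:
```python
from wh import *
show(); tilt("green")
az=-.352; d=np.array([np.cos(az),np.sin(az),0]); t=PILE+.0499*d; t[2]=.0832
plan([(t+[0,0,.005],down(az)*R.from_rotvec([.011,0,0]),8)])
```

```text
{'time': 24.55, 'eef_pos': [0.5361, -0.1928, 0.1185], 'eef_rot': [-3.139, 0.0025, 1.2182], 'joints': [0.992, 0.331, -0.8173, 1.7577, 0.2627, 1.1687, -0.2556], 'ft_force': [-1.0414, 0.7967, -3.8827], 'grip_width': 0.0483, 'grip_force': 28.2942}
scene 665 c [ 36.3049 -56.1028 -12.2794] n [-0.0012 -0.0101 -0.9999] e 0.001009293904007048 tilt deg x,y [-0.5811  0.0665] z at axis -12.299168630674851 rmax 0.07515148495027392
top 577 c [ 40.9252 -61.913  -12.0359] n [-0.0023 -0.0064 -1.    ] e 0.0010120135452845562 tilt deg x,y [-0.3684  0.1312] z at axis -12.018806560928384 rmax 0.07342874982834735
max [0.4 0.2 3.8 0.1 0.  0. ]
[[-0.4, -0.1, 3.8, 0.1, 0.0, -0.0], [-0.3, -0.2, 3.7, 0.1, 0.0, -0.0], [-0.4, -0.1, 3.8, 0.1, 0.0, -0.0], [-0.4, -0.1, 3.8, 0.1, 0.0, -0.0], [-0.3, -0.1, 3.7, 0.1, 0.0, -0.0], [-0.4, -0.2, 3.8, 0.1, 0.0, -0.0], [-0.4, -0.1, 3.8, 0.1, 0.0, -0.0], [-0.3, -0.0, 3.7, 0.1, 0.0, -0.0]]
```

>>> servo_tool([
  [-1,-0.3,3.8,0.5,0,0],
  [-1,-0.3,3.8,0,0,0],
  [-0.5,-0.2,3.8,0,0,0],
  [-0.4,-0.1,3.8,0,0,0],
  [0,0,3.8,0,0,0],
  [0,0,3.8,0,0,0],
  [0,0,3,0,0,0],
  [0,0,2.5,0,0,0],
  [0,0,1.5,0,0,0],
  [0,0,0,0,0,0],
])

```text
time: 25.9
eef_pos: [0.5332, -0.1965, 0.0881]
eef_rot: [-3.129, 0.003, 1.216]
ft_force: [-0.4, -0.1, -5.1]
grip_width: 0.0483
grip_force: 28.3
```

Run:
```python
from wh import *
show(); 
p,r=cur(); print(r.inv().apply(np.array([.5333,-.1959,.0832])-p)*1e3)
tilt("green")
```

```text
{'time': 25.9, 'eef_pos': [0.5332, -0.1965, 0.0881], 'eef_rot': [-3.1293, 0.0028, 1.2159], 'joints': [0.9801, 0.3692, -0.8005, 1.7817, 0.2921, 1.1267, -0.2723], 'ft_force': [-0.446, -0.1221, -5.1259], 'grip_width': 0.0483, 'grip_force': 28.2953}
[ 0.6194 -0.0776  4.917 ]
scene 606 c [ 38.0793 -57.7182 -12.3755] n [ 0.0071 -0.0102 -0.9999] e 0.0009996294997272523 tilt deg x,y [-0.5831 -0.406 ] z at axis -12.723950743001353 rmax 0.07477342413040071
top 579 c [ 38.2007 -64.2972 -12.1854] n [-0.0043 -0.0153 -0.9999] e 0.0013725137978451239 tilt deg x,y [-0.8753  0.2472] z at axis -12.23900050143355 rmax 0.07346503685396585
```

>>> servo_tool([
  [0.5,0,1.2,0,0,0],
  [0,0,1.2,0,0,0],
  [0,0,1.2,0,0,0],
  [0,0,0,0,0,0],
  [0,0,0,0,0,0],
  [0,0,0,0,0,0],
  [0,0,0,0,0,0],
  [0,0,0,0,0,0],
  [0,0,0,0,0,0],
  [0,0,0,0,0,0],
])

```text
time: 27.25
eef_pos: [0.5334, -0.1961, 0.0846]
eef_rot: [-3.129, 0.003, 1.216]
ft_force: [0.2, -0.6, -4.9]
grip_width: 0.0482
grip_force: 28.3
```

>>> servo_tool([
  [0,0,0.6,0,0,0],
  [0,0,0.6,0,0,0],
  [0,0,0,0,0,0],
  [0,0,0,0,0,0],
  [0,0,0,0,0,0],
  [0,0,0,0,0,0],
  [0,0,0,0,0,0],
  [0,0,0,0,0,0],
  [0,0,0,0,0,0],
  [0,0,0,0,0,0],
])

```text
time: 28.5
eef_pos: [0.5334, -0.1961, 0.0834]
eef_rot: [-3.13, 0.003, 1.216]
ft_force: [-0.1, 0.7, -4.7]
grip_width: 0.0486
grip_force: 28.3
```

>>> servo_tool([
  [0,0,0.5,0,0,0],
  [0,0,0.5,0,0,0],
  [0,0,0,0,0,0],
  [0,0,0,0,0,0],
  [0,0,0,0,0,0],
  [0,0,0,0,0,0],
  [0,0,0,0,0,0],
  [0,0,0,0,0,0],
  [0,0,0,0,0,0],
  [0,0,0,0,0,0],
])

```text
time: 29.75
eef_pos: [0.5334, -0.1961, 0.0825]
eef_rot: [-3.13, 0.003, 1.216]
ft_force: [-0.7, -0.0, -0.1]
grip_width: 0.0484
grip_force: 28.3
```

>>> servo_tool([
  [0,0,0.2,0,0,0],
  [0,0,0,0,0,0],
  [0,0,0,0,0,0],
  [0,0,0,0,0,0],
  [0,0,0,0,0,0],
  [0,0,-6,0,0,0],
  [0,0,-12,0,0,0],
  [0,0,-20,0,0,0],
  [0,0,-30,0,0,0],
  [0,0,-40,0,0,0],
], jaw=1)

```text
time: 31.0
eef_pos: [0.5345, -0.1961, 0.1921]
eef_rot: [-3.129, 0.003, 1.216]
ft_force: [0.8, 1.3, -0.5]
grip_width: 0.0866
grip_force: 0.0
```

Run:
```python
from wh import *
show()
hy=np.array([-.593,-.805,0]); hy2=-hy
# yaw choice: tool y now az
for h in(hy,hy2):
    D=rot(h,[0,0,-1]); print(np.degrees((cur()[1].inv()*D).as_rotvec()))
```

```text
{'time': 31.0, 'eef_pos': [0.5345, -0.1961, 0.1921], 'eef_rot': [-3.1293, 0.0029, 1.2161], 'joints': [1.0198, 0.2702, -0.8367, 1.6643, 0.2075, 1.3121, -0.2095], 'ft_force': [0.8435, 1.292, -0.4846], 'grip_width': 0.0866, 'grip_force': 0.0}
[ -0.3353   0.7649 106.0547]
[ -0.7084  -0.3105 -73.9427]
```

Run:
```python
from wh import *
D=rot([.593,.805,0],[0,0,-1])
plan([((*COVER[:2],.14),D,9)])
for n in("top","scene"):
    p,d=read_camera(n)
    U,W=np.meshgrid(np.arange(640),np.arange(400)); Q=on_depth(n,np.c_[U.ravel(),W.ravel()],d.ravel()).reshape(400,640,3)
    h=cv2.cvtColor(p,cv2.COLOR_RGB2HSV).astype(int);H,S=h[...,0],h[...,1]
    g=blob((H>60)&(H<95)&(S>50)&(Q[...,2]>.08)&(Q[...,2]<.11),(363,222) if n=="top" else (284,168)); c,k,e=plane(Q[g]); print(n,g.sum(),"fine",c,k,*outer(n,g,c,k))
    # handle crown, strongest cut
    for lo,hi in((.06,.08),(.08,.11)):
        a=(Q[...,2]>lo)&(Q[...,2]<hi)&(np.hypot(Q[...,0]-.5354,Q[...,1]+.4022)<.065); b=Q[a]
        if len(b): x=(b-COVER)@np.array([.805,-.593,0]); y=(b-COVER)@np.array([.593,.805,0]); print("  crown",lo,len(b),"x",x.mean(),x.min(),x.max(),"y med",np.median(y),y.min(),y.max(),b[:,2].max(),"slope",np.polyfit(x,y,1))
```

```text
max [22.9 16.3  5.8  0.1  0.   8.2]
[[-21.4, 8.1, 5.7, -0.1, -0.0, -8.2], [-22.4, 5.0, 5.8, -0.1, -0.0, -8.2], [-22.8, 1.7, 5.8, -0.1, -0.0, -8.2], [-22.9, -1.6, 5.7, -0.1, -0.0, -8.2], [-22.4, -4.8, 5.8, -0.1, -0.0, -8.2], [-21.5, -7.9, 5.7, -0.1, -0.0, -8.2], [-20.1, -11.0, 5.8, -0.1, -0.0, -8.2], [-18.4, -13.7, 5.7, -0.1, -0.0, -8.2], [-16.2, -16.3, 5.7, -0.1, -0.0, -8.2]]
top 388 fine [ 0.5108 -0.1323  0.0955] [ 0.009  -0.0095  0.9999] [ 0.4992 -0.1622  0.0953] 0.05417924230356384
  crown 0.06 46 x -0.022345363803736563 -0.053493554716813274 0.051454480873089965 y med 0.0019165026872743239 -0.005827660277006836 0.005001629534206667 0.07977364806477683 slope [0.0301 0.0016]
  crown 0.08 135 x -0.0026179906262993524 -0.041463481767797745 0.04187309213420102 y med -3.8604220409304074e-05 -0.005651376847936392 0.005139499101104877 0.10195690530117307 slope [0.0119 0.0002]
scene 953 fine [ 0.4895 -0.1686  0.0957] [0.001  0.0002 1.    ] [ 0.4888 -0.1762  0.0957] 0.07292077787491959
  crown 0.06 106 x 0.0032574468024737305 -0.051708741048766785 0.05380273737519359 y med 0.004432915278368281 -0.005280377999259674 0.007699136608833895 0.07960734057126229 slope [0.0006 0.004 ]
  crown 0.08 171 x 0.0014027675703318357 -0.04262580445417469 0.04179460440925429 y med 0.0039471890939195365 -0.0074151960985870515 0.008168081326093556 0.10061574856556876 slope [-0.0255  0.0031]
```

>>> servo_tool([
  [-21.4,8.1,5.7,-0.1,0,-8.2],
  [-22.4,5,5.8,-0.1,0,-8.2],
  [-22.8,1.7,5.8,-0.1,0,-8.2],
  [-22.9,-1.6,5.7,-0.1,0,-8.2],
  [-22.4,-4.8,5.8,-0.1,0,-8.2],
  [-21.5,-7.9,5.7,-0.1,0,-8.2],
  [-20.1,-11,5.8,-0.1,0,-8.2],
  [-18.4,-13.7,5.7,-0.1,0,-8.2],
  [-16.2,-16.3,5.7,-0.1,0,-8.2],
  [0,0,0,0,0,0],
])

```text
time: 32.35
eef_pos: [0.5343, -0.4048, 0.1376]
eef_rot: [3.136, -0.003, 2.498]
ft_force: [-0.0, 0.8, 0.1]
grip_width: 0.0869
grip_force: 0.0
```

Run:
```python
from wh import *
show()
D=rot([.593,.805,0],[0,0,-1])
plan([((*COVER[:2],.0693),D,8)])
```

```text
{'time': 32.35, 'eef_pos': [0.5343, -0.4048, 0.1376], 'eef_rot': [3.136, -0.003, 2.4983], 'joints': [1.2637, 0.5862, -0.9258, 1.4734, 0.4677, 1.3191, 1.2289], 'ft_force': [-0.0361, 0.7791, 0.0727], 'grip_width': 0.0869, 'grip_force': 0.0}
max [0.1 0.3 8.6 0.  0.  0.1]
[[0.1, 0.3, 8.5, 0.0, -0.0, -0.1], [0.0, 0.3, 8.6, 0.0, -0.0, -0.1], [0.1, 0.3, 8.5, 0.0, -0.0, -0.1], [0.0, 0.3, 8.5, 0.0, -0.0, -0.1], [0.1, 0.3, 8.6, 0.0, -0.0, -0.1], [0.0, 0.3, 8.5, 0.0, -0.0, -0.1], [0.1, 0.2, 8.6, 0.0, -0.0, -0.1], [0.1, 0.3, 8.5, 0.0, -0.0, -0.1]]
```

>>> servo_tool([
  [0.3,1,8.5,0.3,-0.2,-0.6],
  [0.2,1,8.6,0,0,0],
  [0,0.2,8.5,0,0,0],
  [0,0,8.5,0,0,0],
  [0,0,8.6,0,0,0],
  [0,0,8.5,0,0,0],
  [0,0,8.6,0,0,0],
  [0,0,8.5,0,0,0],
  [0,0,0,0,0,0],
  [0,0,0,0,0,0],
])

```text
time: 33.6
eef_pos: [0.5368, -0.4004, 0.07]
eef_rot: [3.141, 0.002, 2.514]
ft_force: [0.8, 0.6, 0.6]
grip_width: 0.0871
grip_force: 0.0
```

>>> servo_tool([
  [0,0,0,0,0,0],
  [0,0,0,0,0,0],
  [0,0,0,0,0,0],
  [0,0,0,0,0,0],
  [0,0,0,0,0,0],
  [0,0,0,0,0,0],
  [0,0,0,0,0,0],
  [0,0,0,0,0,0],
  [0,0,0,0,0,0],
  [0,0,0,0,0,0],
], jaw=0, newtons=45)

```text
time: 34.85
eef_pos: [0.5358, -0.4015, 0.0698]
eef_rot: [-3.14, 0.001, 2.513]
ft_force: [-2.4, -3.5, 0.6]
grip_width: 0.0095
grip_force: 45.0
```

Run:
```python
from wh import *
show()
p,r=cur()
plan([(p+[0,0,.115],r,5)])
```

```text
{'time': 34.85, 'eef_pos': [0.5358, -0.4015, 0.0698], 'eef_rot': [-3.1403, 0.0013, 2.5135], 'joints': [1.2409, 0.6404, -0.8926, 1.5438, 0.5223, 1.2091, 1.2002], 'ft_force': [-2.4337, -3.5038, 0.5762], 'grip_width': 0.0095, 'grip_force': 44.9982}
max [ 0.1  0.1 23.   0.   0.   0. ]
[[-0.0, -0.0, -23.0, 0.0, 0.0, 0.0], [-0.1, -0.1, -23.0, 0.0, 0.0, 0.0], [0.0, 0.0, -23.0, 0.0, 0.0, 0.0], [-0.0, -0.0, -23.0, 0.0, 0.0, 0.0], [-0.0, -0.0, -23.0, 0.0, 0.0, 0.0]]
```

>>> servo_tool([
  [0,0,-3,0,0,0],
  [0,0,-6,0,0,0],
  [0,0,-12,0,0,0],
  [0,0,-18,0,0,0],
  [0,0,-22,0,0,0],
  [0,0,-22,0,0,0],
  [0,0,-20,0,0,0],
  [0,0,-15,0,0,0],
  [0,0,-6,0,0,0],
  [0,0,0,0,0,0],
])

```text
time: 36.1
eef_pos: [0.5364, -0.4003, 0.1938]
eef_rot: [3.141, 0.002, 2.514]
ft_force: [0.3, -0.2, -6.7]
grip_width: 0.0095
grip_force: 45.0
```

Run:
```python
from wh import *
show()
p,r=cur()
t=np.array([.487,-.1782,.185])
plan([(t,R.from_rotvec([0,0,.29])*rot([.593,.805,0],[0,0,-1]),10)])
```

```text
{'time': 36.1, 'eef_pos': [0.5364, -0.4003, 0.1938], 'eef_rot': [3.1413, 0.0015, 2.5144], 'joints': [1.265, 0.5427, -0.9512, 1.4133, 0.4404, 1.4066, 1.2562], 'ft_force': [0.3459, -0.1846, -6.6925], 'grip_width': 0.0095, 'grip_force': 44.9983}
max [17.  18.8  0.9  0.   0.   1.6]
[[17.0, 15.1, 0.9, 0.0, 0.0, -1.6], [16.6, 15.5, 0.8, 0.0, 0.0, -1.6], [16.2, 16.0, 0.9, 0.0, 0.0, -1.6], [15.7, 16.5, 0.9, 0.0, 0.0, -1.6], [15.3, 16.9, 0.8, 0.0, 0.0, -1.6], [14.7, 17.3, 0.9, 0.0, 0.0, -1.6], [14.3, 17.7, 0.8, 0.0, 0.0, -1.6], [13.8, 18.1, 0.9, 0.0, 0.0, -1.6], [13.3, 18.5, 0.9, 0.0, 0.0, -1.6], [12.7, 18.8, 0.8, 0.0, 0.0, -1.6]]
```

>>> servo_tool([
  [10,8,0,0,0,-1.6],
  [18.6,17.5,0,0,0,-1.6],
  [18.2,18,1,0,0,-1.6],
  [17.7,18.5,1,0,0,-1.6],
  [17.3,19,1,0,0,-1.6],
  [15.7,18.3,1,0,0,-1.6],
  [15.3,18.7,1,0,0,-1.6],
  [14.8,19.1,1,0,0,-1.6],
  [13.3,18.5,1,0,0,-1.6],
  [8,14,1,0,0,-1.6],
])

```text
time: 37.35
eef_pos: [0.4869, -0.1774, 0.1856]
eef_rot: [-3.141, 0.002, 2.797]
ft_force: [-0.4, -0.4, -6.7]
grip_width: 0.0093
grip_force: 45.0
```

Run:
```python
from wh import *
show()
t=np.array([.487,-.1782,.170])
plan([(t,R.from_rotvec([0,0,.29])*rot([.593,.805,0],[0,0,-1]),8)])
```

```text
{'time': 37.35, 'eef_pos': [0.4869, -0.1774, 0.1856], 'eef_rot': [-3.1408, 0.0016, 2.7965], 'joints': [1.395, 0.2162, -1.2076, 1.796, 0.2124, 1.2727, 1.358], 'ft_force': [-0.4187, -0.3635, -6.7324], 'grip_width': 0.0093, 'grip_force': 44.9987}
max [0.1 0.1 2.  0.  0.  0. ]
[[-0.0, -0.1, 1.9, -0.0, 0.0, -0.0], [-0.1, -0.1, 2.0, -0.0, 0.0, -0.0], [-0.0, -0.1, 1.9, -0.0, 0.0, -0.0], [-0.0, -0.0, 2.0, -0.0, 0.0, -0.0], [-0.1, -0.1, 1.9, -0.0, 0.0, -0.0], [-0.0, -0.1, 2.0, -0.0, 0.0, -0.0], [-0.1, -0.1, 1.9, -0.0, 0.0, -0.0], [0.0, -0.1, 2.0, -0.0, 0.0, -0.0]]
```

>>> servo_tool([
  [-0.1,-0.1,2,0,0,0],
  [-0.1,-0.1,2,0,0,0],
  [0,-0.1,2,0,0,0],
  [0,-0.1,2,0,0,0],
  [0,0,2,0,0,0],
  [0,0,2,0,0,0],
  [0,0,2,0,0,0],
  [0,0,1.5,0,0,0],
  [0,0,0,0,0,0],
  [0,0,0,0,0,0],
])

```text
time: 38.6
eef_pos: [0.4874, -0.1796, 0.1702]
eef_rot: [-3.141, 0.002, 2.794]
ft_force: [-0.3, 0.3, -5.8]
grip_width: 0.0096
grip_force: 45.0
```

Run:
```python
from wh import *
show()
n="scene"; p,d=read_camera(n)
U,W=np.meshgrid(np.arange(640),np.arange(400)); Q=on_depth(n,np.c_[U.ravel(),W.ravel()],d.ravel()).reshape(400,640,3)
h=cv2.cvtColor(p,cv2.COLOR_RGB2HSV);H,S=h[...,0].astype(int),h[...,1]
rr=np.hypot(Q[...,0]-.488,Q[...,1]+.1775)
m=(rr<.08)&(Q[...,2]>.093)&(Q[...,2]<.116)&~((H>60)&(H<95)&(S>60)); c,k,e=plane(Q[m]); print(m.sum(),c,k,e,*outer(n,blob(m,(284,165)),c,k))
cv2.imwrite("pics/cov.png",cv2.resize(p[90:240,200:380],None,fx=3,fy=3)[:,:,::-1])
```

```text
{'time': 38.6, 'eef_pos': [0.4874, -0.1796, 0.1702], 'eef_rot': [-3.1415, 0.0017, 2.7936], 'joints': [1.3792, 0.2382, -1.1951, 1.8134, 0.2342, 1.2461, 1.3412], 'ft_force': [-0.2709, 0.2516, -5.8352], 'grip_width': 0.0096, 'grip_force': 44.9984}
1447 [ 0.493  -0.1721  0.1059] [0.0023 0.0042 1.    ] 0.0010000631522804548 [ 0.4966 -0.174   0.1059] 0.07245920778480833
```

View pics/cov.png

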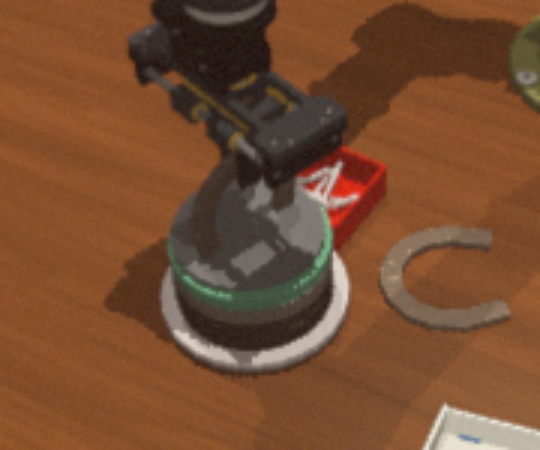

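>>> servo_tool([
  [0.8,1.2,1,0,0,0],
  [0,0,1.2,0,0,0],
  [0,0,1.2,0,0,0],
  [0,0,0,0,0,0],
  [0,0,0,0,0,0],
  [0,0,0,0,0,0],
  [0,0,0,0,0,0],
  [0,0,0,0,0,0],
  [0,0,0,0,0,0],
  [0,0,0,0,0,0],
])

```text
time: 39.9
eef_pos: [0.487, -0.1782, 0.1667]
eef_rot: [-3.142, 0.002, 2.794]
ft_force: [-0.5, -0.2, -6.7]
grip_width: 0.0094
grip_force: 45.0
```

Run:
```python
from wh import *
from scipy.optimize import least_squares
show()
for n in("scene","top"):
    p,d=read_camera(n)
    U,W=np.meshgrid(np.arange(640),np.arange(400)); Q=on_depth(n,np.c_[U.ravel(),W.ravel()],d.ravel()).reshape(400,640,3)
    h=cv2.cvtColor(p,cv2.COLOR_RGB2HSV);H,S=h[...,0].astype(int),h[...,1]
    rr=np.hypot(Q[...,0]-.488,Q[...,1]+.1775); gr=(H>50)&(H<100)&(S>35)
    m=(rr<.085)&(abs(Q[...,2]-.1025)<.0035)&~gr; P=Q[m][:,:2]
    a=np.arctan2(P[:,1]+.1775,P[:,0]-.488); R0=np.hypot(P[:,0]-.488,P[:,1]+.1775); E=[]
    for b in np.arange(-180,180,15):
        s=(np.degrees(a)>=b)&(np.degrees(a)<b+15)
        if s.sum()>8: i=np.argsort(R0[s])[-3:]; E.append(P[s][i].mean(0)); 
    E=np.array(E); f=least_squares(lambda v:np.hypot(E[:,0]-v[0],E[:,1]-v[1])-.07,[.488,-.1775],loss="soft_l1",f_scale=.001); print(n,len(P),len(E),f.x,np.round(f.fun*1e3,1))
```

```text
{'time': 39.9, 'eef_pos': [0.487, -0.1782, 0.1667], 'eef_rot': [-3.1415, 0.0016, 2.7937], 'joints': [1.3763, 0.24, -1.1944, 1.8195, 0.2363, 1.2395, 1.337], 'ft_force': [-0.541, -0.2377, -6.6841], 'grip_width': 0.0094, 'grip_force': 44.9983}
scene 1232 24 [ 0.4889 -0.1779] [-16.4  -2.4  -5.3 -10.1 -16.    0.8  -1.4  -1.1  -1.7  -1.6  -2.   -2.
  -1.5  -2.1  -1.4  -1.3  -1.3  -0.3  -0.8  -0.7  -1.2  -0.9  -0.8  -1. ]
top 565 11 [ 0.4875 -0.1803] [-0.6  1.2 -0.3 -6.6  0.4  0.3  0.4  0.1 -0.  -0.1 -0.5]
```

>>> servo_tool([
  [0,0,0.6,0,0,0],
  [0,0,0.6,0,0,0],
  [0,0,0,0,0,0],
  [0,0,0,0,0,0],
  [0,0,0,0,0,0],
  [0,0,0,0,0,0],
  [0,0,0,0,0,0],
  [0,0,0,0,0,0],
  [0,0,0,0,0,0],
  [0,0,0,0,0,0],
])

```text
time: 41.25
eef_pos: [0.487, -0.1782, 0.1655]
eef_rot: [-3.142, 0.002, 2.794]
ft_force: [0.6, 0.0, -7.4]
grip_width: 0.0097
grip_force: 45.0
```

>>> servo_tool([
  [0,0,0.5,0,0,0],
  [0,0,0.4,0,0,0],
  [0,0,0,0,0,0],
  [0,0,0,0,0,0],
  [0,0,0,0,0,0],
  [0,0,0,0,0,0],
  [0,0,0,0,0,0],
  [0,0,0,0,0,0],
  [0,0,0,0,0,0],
  [0,0,0,0,0,0],
])

```text
time: 42.5
eef_pos: [0.487, -0.1782, 0.1648]
eef_rot: [-3.141, 0.002, 2.794]
ft_force: [-2.1, 1.3, -0.3]
grip_width: 0.0095
grip_force: 45.0
```

>>> servo_tool([
  [0,0,0.2,0,0,0],
  [0,0,0,0,0,0],
  [0,0,0,0,0,0],
  [0,0,0,0,0,0],
  [0,0,0,0,0,0],
  [0,0,0,0,0,0],
  [0,0,-10,0,0,0],
  [0,0,-20,0,0,0],
  [0,0,-30,0,0,0],
  [0,0,-40,0,0,0],
], jaw=1)

```text
time: 43.75
eef_pos: [0.4867, -0.1779, 0.2663]
eef_rot: [-3.141, 0.002, 2.794]
ft_force: [0.9, 0.1, -0.1]
grip_width: 0.0863
grip_force: 0.0
```

>>> servo_tool([
  [0,0,-30,0,0,0],
  [0,0,-20,0,0,0],
  [0,0,0,0,0,0],
  [0,0,0,0,0,0],
  [0,0,0,0,0,0],
  [0,0,0,0,0,0],
  [0,0,0,0,0,0],
  [0,0,0,0,0,0],
  [0,0,0,0,0,0],
  [0,0,0,0,0,0],
])

```text
time: 45.0
eef_pos: [0.4868, -0.1781, 0.3144]
eef_rot: [-3.142, 0.002, 2.794]
ft_force: [-0.3, 0.4, 1.0]
grip_width: 0.0869
grip_force: 0.0
```

Run:
```python
from wh import *
show()
n="scene"; p,d=read_camera(n)
U,W=np.meshgrid(np.arange(640),np.arange(400)); Q=on_depth(n,np.c_[U.ravel(),W.ravel()],d.ravel()).reshape(400,640,3)
rr=np.hypot(Q[...,0]-.488,Q[...,1]+.1775); m=(rr<.066)&(abs(Q[...,2]-.1)<.008); print(plane(Q[m]))
cv2.imwrite("pics/end.png",cv2.resize(p[60:240,180:400],None,fx=3,fy=3)[:,:,::-1])
```

```text
{'time': 45.0, 'eef_pos': [0.4868, -0.1781, 0.3144], 'eef_rot': [-3.1415, 0.0016, 2.7937], 'joints': [1.474, 0.1107, -1.2445, 1.5945, 0.1053, 1.5103, 1.448], 'ft_force': [-0.3361, 0.3857, 1.034], 'grip_width': 0.0869, 'grip_force': 0.0}
(array([ 0.4929, -0.1702,  0.1008]), array([-0.0012,  0.003 ,  1.    ]), np.float64(0.0009974602577113862))
```

View pics/end.png

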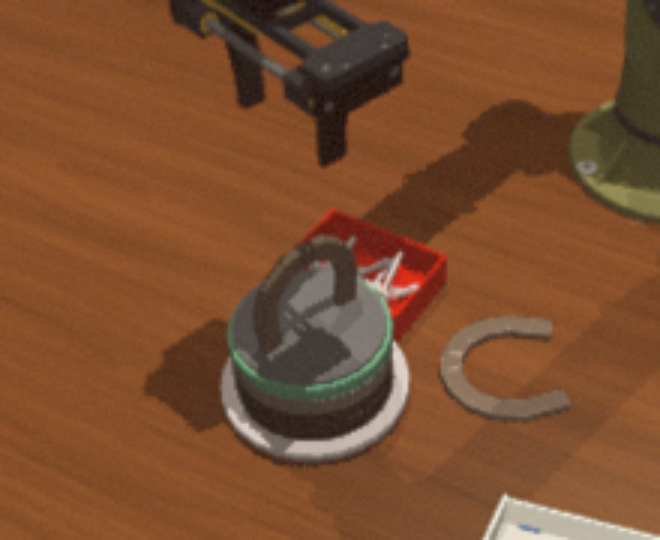

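The picture shows the stack level and centred on the base plate at (312, 370), with the cover handle up and the gripper clear above it. The tin and the loose horseshoe are where they started.

```bash
python3 -c "
from cell import job
print(job.close_job())"
```

```text
the job is handed in; nothing more can be done
None
```

The job is handed in at about 45 s of the 72 s: the coarse wheel, fine wheel and cover are stacked level and centred on the pile to about 2 mm by camera; the judge's verdict was not returned.

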